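# Re-park the model buggies on their own docks

### The arm

A 7-joint arm with a two-finger parallel gripper is mounted at the origin on the work surface. World frame = base frame: x ahead of the robot, y to its left, z up, the work surface at z = 0. Lengths are in m, angles in rad, forces in N, time in s.
With the tool pointing down it reaches from about 0.425 to 0.95 m from the base axis. Payload 4.7 kg.
Tool frame: the origin (TCP) lies on the centre line of the jaws, within the pads' length; the fingertips stand robot.nose_length ahead of it and the grasp point (between the pads) lies 8 mm behind it (robot.nose_length is the distance from the TCP to the fingertips, in m); z points along the fingers, y is the line along which they close (so a half turn about z gives the same grasp; the last joint's range is limited). The gripper opens to 85 mm and grips with 20 to 120 N. Pads are 22 mm wide; open, the fingers measure 114 mm over their backs; the gripper's body (76 mm by 85 mm) begins 54 mm behind the grasp point. The pads swing forward as they close: fully open they stand 13 mm farther back than shut.
Start: joints at [-1.133, 0.469, -0.049, 1.532, 0.024, 1.141, -0.082], TCP at [0.304, 0.603, 0.242] pointing down, gripper open.
Joint ranges: [-2.59, 2.59], [-0.33, 1.99], [-1.39, 1.29], [0.1, 2.45], [-1.04, 4.18], [0.21, 1.99], [-2.66, 2.66]. Speed limits (rad/s): [2.57, 2.57, 3.14, 3.14, 3.14, 3.14, 3.14].

### API

Orientations are given as [roll, pitch, yaw] about the fixed x, y, z axes, in that order (R = Rz(yaw) Ry(pitch) Rx(roll)).
In Python, from plant import robot gives the robot as it stands. Calls block until the motion is done:
- robot.goto(position, orientation): joint-space move of the TCP to a pose.
- robot.move_straight(position, vel=0.15, attitude=None, contact_N=None): straight line of the TCP; attitude=None keeps the orientation; vel is the mean speed in m/s. With contact_N (N) it stops when the force on the tool has changed by that much, and returns True; else False.
- robot.move_joints(angles): joint-space move.
- robot.grip(opening, strength=None): opening from 0.0 (shut) to 1.0 (fully open); strength is the grip in N (None keeps the last); returns when the fingers have stopped.
- robot.sleep(seconds).
- robot.inverse_kinematics(position, orientation): joint angles nearest the present ones, or None.
- robot.sense(): the state.
- robot.grab_frame(name): name is "scene" or "side" or "wrist"; returns a dict with "image" (420x560x3 uint8, red, green, blue), "range_z" (420x560 float32, m along the optical axis (not along the pixel's ray), 0 where there is no reading), "fx", "fy", "cx", "cy" (pixels), "R" (3x3) and "t" (3): a world point X has camera coordinates R X + t. Camera axes: x right, y down, z forward; pixel columns grow to the right and rows downward; lengths in m; the calibration is good to about 2 mm. The wrist camera is an equidistant fisheye: a pixel r from the principal point sees the ray r / f radians off the axis. A picture is of the moment at which its call begins.
A pose or a line that the arm cannot do raises robot.IKError and nothing moves.
- robot.close_job(): hands the job in; it is judged then, once.
The state is a dict: "t": time; "joint_pos": joint angles; "joint_velocities": joint speeds; "effort": joint torques, N m; "tcp_pos": TCP position; "tcp_rot": TCP orientation; "wrist_force": force on the tool from outside, world axes, zero at the start; "torque": the same for the moment, N m; "opening": opening from 0.0 (shut) to 1.0 (fully open); "gripper_force": force on a finger pad.
Only numpy, scipy, OpenCV 4.12 (cv2) and the standard library are available. Lean on these libraries where they do the work, as an engineer would, in place of code of your own. Each camera call takes 0.05 s, during which the arm holds its last target. There are 200 camera calls.

### The job

After the lesson each of the four model buggies stands on a dock of the wrong colour: make them change places so that every buggy is parked on the dock of its own colour, upright on its wheels, in the middle and straight along the dock (it may face either way). There is room for only one buggy on a dock, so use the empty grey dock as a stopover; it ends up empty again. Set the buggies down rather than dropping them, do not tip any over, and leave the glue gun where it lies.

Things in the scene. Friction and masses are not known exactly. Their poses are not given: they have to be found in the camera images.
- buggy_red: red model buggy, 90 mm long (x, front at -x), 54 mm wide over its four black wheels (y), 56 mm high, about 100 to 210 g, rigid (the wheels do not turn). In its middle stands the cab, 42 mm long and 46 mm wide, with flat upright sides, from 28 to 56 mm above the underside: the place to grip, across y. Origin: centre of the underside, on the wheels; z up.
- buggy_blue: blue model buggy, 90 mm long (x, front at -x), 54 mm wide over its four black wheels (y), 56 mm high, about 100 to 210 g, rigid (the wheels do not turn). In its middle stands the cab, 42 mm long and 46 mm wide, with flat upright sides, from 28 to 56 mm above the underside: the place to grip, across y. Origin: centre of the underside, on the wheels; z up.
- buggy_yellow: yellow model buggy, 90 mm long (x, front at -x), 54 mm wide over its four black wheels (y), 56 mm high, about 100 to 210 g, rigid (the wheels do not turn). In its middle stands the cab, 42 mm long and 46 mm wide, with flat upright sides, from 28 to 56 mm above the underside: the place to grip, across y. Origin: centre of the underside, on the wheels; z up.
- buggy_green: green model buggy, 90 mm long (x, front at -x), 54 mm wide over its four black wheels (y), 56 mm high, about 100 to 210 g, rigid (the wheels do not turn). In its middle stands the cab, 42 mm long and 46 mm wide, with flat upright sides, from 28 to 56 mm above the underside: the place to grip, across y. Origin: centre of the underside, on the wheels; z up.
- dock_red: red parking dock: flat board fixed to the table, 120 mm (x, its length) by 90 mm (y) by 6 mm thick, no rim. Origin: centre of its underside, on the table top; z up. At the start another colour's buggy stands on it.
- dock_blue: blue parking dock: flat board fixed to the table, 120 mm (x, its length) by 90 mm (y) by 6 mm thick, no rim. Origin: centre of its underside, on the table top; z up. At the start another colour's buggy stands on it.
- dock_yellow: yellow parking dock: flat board fixed to the table, 120 mm (x, its length) by 90 mm (y) by 6 mm thick, no rim. Origin: centre of its underside, on the table top; z up. At the start another colour's buggy stands on it.
- dock_green: green parking dock: flat board fixed to the table, 120 mm (x, its length) by 90 mm (y) by 6 mm thick, no rim. Origin: centre of its underside, on the table top; z up. At the start another colour's buggy stands on it.
- dock_grey: grey spare dock, the same board as the others (120 x 90 x 6 mm), empty at the start and belonging to no buggy. Origin: centre of its underside, on the table top.
- glue_gun: black hot-glue gun with orange trigger, lying on its side on the table, about 33 mm high, within 110 mm of its origin (on the table, near the middle of its outline). Not to be disturbed.
Mind the look-alikes: they are no part of the job. Several things have the shape of the buggy_red; the one meant has the colours described above.

How it is judged:
By the outcome, as a careful person would: the job done as asked, in the order asked, and still so for the second after the job is handed in, with the robot touching nothing.
It also fails if it takes over 136 s, if anything falls off the work surface, if the arm or the gripper's body presses on something with over 40 N, if the wrist force passes 120 N, or if a joint passes its speed limit or range.

## Working session

There is one attempt and no reset: what is moved stays moved. The work goes in short steps, each a Python script; the robot and the scene stay as the last script left them, time stands still between calls to the robot, and variables do not carry over. Pictures are saved under pics/ and viewed, at most 14 in all, crops included, and the job is handed in when it is done.

```bash
ls; mkdir -p pics; python3 - <<'E'
from plant import robot
import cv2,numpy as np,pickle
s=robot.sense();print(s['t'],s['tcp_pos'],s['tcp_rot'],s['opening'],robot.nose_length)
for n in ("scene","side"):
    f=robot.grab_frame(n);pickle.dump(f,open(n+'0.pkl','wb'))
    cv2.imwrite(f'pics/{n}0.png',f['image'][:,:,::-1]);print(n,f['fx'],-f['R'].T@f['t'],f['R'][2])
E
```

```text
pics
0.0 [0.30349322 0.60227881 0.24124764] [-3.13958016e+00  5.92851968e-05  2.67483828e+00] 0.9989862990868276 0.011
scene 502.50181948850167 [1.08235791 0.53143146 1.21307478] [-0.38597459 -0.41177015 -0.82551133]
side 526.470495298043 [ 0.01097863 -1.07279523  0.76232971] [ 0.3862755   0.76007654 -0.52256569]
```

View pics/scene0.png

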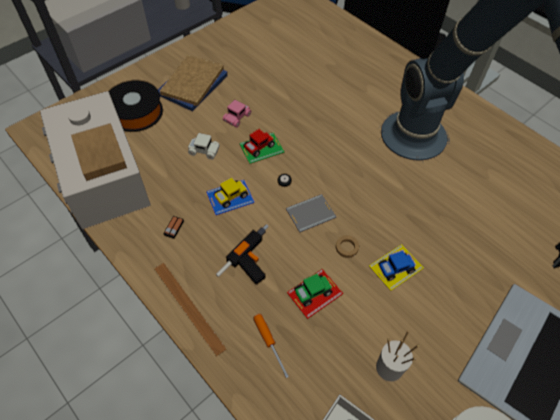

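View pics/side0.png

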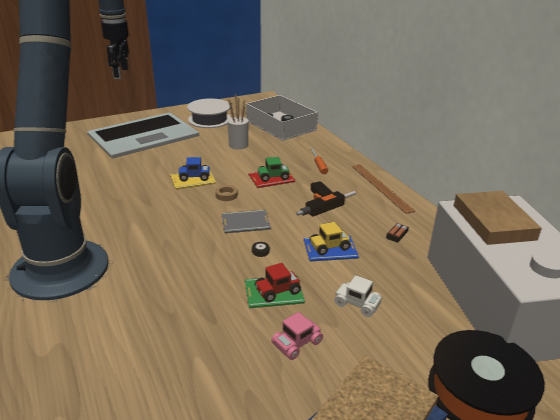

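The red buggy is at scene pixel (258,143) on the green dock. Yellow is on the blue dock at (230,195), blue on the yellow dock at (397,265), and green on the red dock at (315,290). The empty grey dock is at (311,213) and the glue gun at (245,255). The look-alikes are the pink buggy (237,112) and the white buggy (204,146). The laptop trackpad (505,340) is another grey patch.

```bash
cat > vis.py <<'E'
import cv2,numpy as np,pickle
PIX=dict(green_dock=(258,145),blue_dock=(230,195),yellow_dock=(397,266),red_dock=(315,292),grey_dock=(311,213))
def cloud(f):
    v,u=np.mgrid[0:420,0:560];z=f['range_z'].astype(float)
    c=np.stack([(u-f['cx'])/f['fx']*z,(v-f['cy'])/f['fy']*z,z],-1)
    P=(c-f['t'])@f['R']; P[z==0]=np.nan
    return P
def on_plane(f,h):
    v,u=np.mgrid[0:420,0:560]
    d=np.stack([(u-f['cx'])/f['fx'],(v-f['cy'])/f['fy'],np.ones(u.shape)],-1)@f['R']
    o=-f['R'].T@f['t']; return o+d*((h-o[2])/d[...,2])[...,None]
HUE=dict(red=(172,8),yellow=(20,34),green=(45,85),blue=(100,125))
def mask(f,c):
    h=cv2.cvtColor(f['image'],cv2.COLOR_RGB2HSV).astype(int);H,S,V=h[...,0],h[...,1],h[...,2]
    if c=='grey': return (S<60)&(V>60)&(V<170)
    a,b=HUE[c]; m=(H>=a)&(H<=b) if a<b else (H>=a)|(H<=b)
    return m&(S>125)&(V>50)
def rect(xy):
    (x,y),(w,h),a=cv2.minAreaRect(xy.astype(np.float32)); a=np.radians(a)
    if w<h: w,h,a=h,w,a+np.pi/2
    a=(a+np.pi/2)%np.pi-np.pi/2
    return np.round([x,y,w,h,a],4)
def near(P,c,r): return np.hypot(P[...,0]-c[0],P[...,1]-c[1])<r
E
python3 - <<'E'
from vis import *
F={n:pickle.load(open(n+'0.pkl','rb')) for n in('scene','side')}
C={n:cloud(f) for n,f in F.items()}
C0=C['scene']
on=dict(green='red',blue='yellow',yellow='blue',red='green',grey=None)
for d,(u,v) in PIX.items():
    col=d[:-5];c=np.nanmedian(C0[v-6:v+7,u-6:u+7].reshape(-1,3),0);print(d,c.round(3))
    for n,f in F.items():
        P=C[n]; q=on_plane(f,.006)
        m=mask(f,col)&near(P,c,.1)&(P[...,2]<.012)&(P[...,2]>.001)
        if m.sum()<20: print('few',m.sum());continue
        m=cv2.morphologyEx(m.astype(np.uint8),cv2.MORPH_OPEN,np.ones((2,2)))>0
        print('  dock',n,m.sum(),'z',np.percentile(P[m][:,2],[5,50,95]).round(4),rect(q[m][:,:2]))
        if on[col]:
            m=mask(f,on[col])&near(P,c,.1)&(P[...,2]>.012)
            r=m&(P[...,2]>.057)
            q=on_plane(f,.062)
            print('  bug',n,m.sum(),'all',rect(P[m][:,:2]),'roof',r.sum(),np.nanmedian(P[r][:,2]).round(4),rect(q[r][:,:2]))
c=C0[255,250];
for n,f in F.items():
    P=C[n]; h=cv2.cvtColor(f['image'],cv2.COLOR_RGB2HSV)
    m=near(P,c,.14)&(P[...,2]>.01)&(P[...,2]<.05)&((h[...,2]<70)|(mask(f,'red')))
    print('gun',P[m].min(0).round(3),P[m].max(0).round(3))
E
```

```text
green_dock [ 0.432 -0.271  0.04 ]
  dock scene 211 z [0.0033 0.0081 0.0126] [ 0.4101 -0.2748  0.1175  0.0794 -0.341 ]
  bug scene 318 all [ 0.4168 -0.2872  0.0896  0.0473 -0.0693] roof 165 0.0635 [ 0.4154 -0.2862  0.0496  0.045  -1.5503]
  dock side 385 z [nan nan nan] [ 0.4079 -0.2878  0.1154  0.0726 -0.3163]
  bug side 691 all [ 0.4123 -0.2905  0.0888  0.0484 -0.0788] roof 282 0.061 [ 0.4112 -0.293   0.0492  0.0426  1.5604]
blue_dock [ 0.614 -0.18   0.043]
  dock scene 230 z [nan nan nan] [ 0.6048 -0.1925  0.1162  0.0831 -0.3393]
  bug scene 418 all [ 0.6024 -0.1966  0.0883  0.0498 -0.1214] roof 207 0.0631 [ 0.6021 -0.1954  0.051   0.0441  1.4252]
  dock side 406 z [nan nan nan] [ 0.6002 -0.2099  0.1162  0.0873 -0.3407]
  bug side 537 all [ 0.5991 -0.1978  0.0891  0.0544 -0.237 ] roof 206 0.061 [ 0.597  -0.2019  0.052   0.0432  1.4493]
yellow_dock [0.437 0.29  0.057]
  dock scene 429 z [nan nan nan] [ 0.4132  0.2835  0.1252  0.0917 -0.1592]
  bug scene 426 all [ 0.4225  0.2837  0.0895  0.0456 -0.4463] roof 240 0.0628 [0.4216 0.2846 0.044  0.0428 1.2177]
  dock side 283 z [nan nan nan] [ 0.4103  0.2619  0.1216  0.0882 -0.1607]
  bug side 263 all [ 0.4188  0.2781  0.0847  0.0489 -0.4456] roof 89 0.0611 [0.4169 0.276  0.046  0.0353 1.2355]
red_dock [0.645 0.2   0.058]
  dock scene 446 z [nan nan nan] [ 0.6314  0.1925  0.1198  0.0884 -0.1118]
  bug scene 452 all [ 0.6365  0.1844  0.0888  0.0466 -0.2295] roof 269 0.0633 [0.6358 0.1852 0.0462 0.0425 1.3194]
  dock side 225 z [-0.0005  0.0051  0.0082] [ 0.6124  0.1596  0.1316  0.0768 -0.6165]
  bug side 122 all [ 0.6316  0.182   0.0822  0.0444 -0.2675] roof 77 0.0613 [0.6317 0.1798 0.0414 0.0363 1.3292]
grey_dock [0.465 0.002 0.008]
  dock scene 950 z [nan nan nan] [ 0.4638  0.003   0.1195  0.0915 -0.2876]
  dock side 845 z [nan nan nan] [ 0.4612 -0.0109  0.1182  0.0943 -0.2777]
gun [ 0.61  -0.055  0.01 ] [0.747 0.072 0.042]
gun [ 0.607 -0.061  0.01 ] [0.744 0.067 0.036]
```

```bash
cat > arm.py <<'E'
from plant import robot
import numpy as np
def best(p,yaw):
    """yaw choice (mod pi) with joint 7 nearest mid range"""
    o=[]
    for k in(-1,0,1):
        a=yaw+k*np.pi
        q=robot.inverse_kinematics(list(p),[np.pi,0,a])
        if q is not None:o.append((abs(q[6]),a))
    return min(o)[1]
def hover(p,yaw): a=best(p,yaw);robot.goto(list(p),[np.pi,0,a]);return a
E
python3 - <<'E'
from arm import *; from vis import *
import time
W={'yellow':(.414,.283,-.16),'red':(.632,.192,-.11),'grey':(.463,.0,-.28),'blue':(.604,-.195,-.34),'green':(.41,-.278,-.34)}
im=[]
for k,(x,y,a) in W.items():
    b=hover((x,y,.26),a); robot.sleep(.3); f=robot.grab_frame('wrist');pickle.dump(f,open(f'w_{k}.pkl','wb'))
    im.append(f['image']); s=robot.sense();print(k,b,s['t'],s['joint_pos'][6].round(2),(-f['R'].T@f['t']-s['tcp_pos']).round(3),f['R'][2].round(2),f['fx'])
im=[cv2.resize(i,(266,200)) for i in im]+[np.zeros((200,266,3),np.uint8)]
cv2.imwrite('pics/w1.png',np.vstack([np.hstack(im[:3]),np.hstack(im[3:])])[:,:,::-1])
E
```

```text
yellow 2.981592653589793 1.7333 0.72 [-0.072  0.011  0.131] [ 0.28 -0.04 -0.96] 325.19226210127806
red 3.0315926535897932 3.0167 1.15 [-0.072  0.008  0.131] [ 0.28 -0.03 -0.96] 325.19226210127806
grey -3.4215926535897934 4.3667 1.23 [-0.069  0.02   0.131] [ 0.27 -0.08 -0.96] 325.19226210127806
blue -0.34 6.7667 -1.16 [ 0.067 -0.024  0.131] [-0.26  0.09 -0.96] 325.19226210127806
green -0.34 7.9667 -1.01 [ 0.067 -0.024  0.131] [-0.27  0.09 -0.96] 325.19226210127806
```

View pics/w1.png

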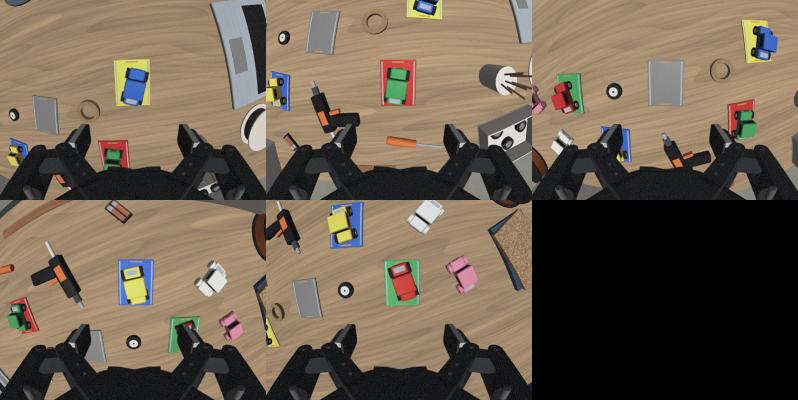

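The five wrist views each show one dock near the centre of the image. The matching buggy is on top and turned relative to its dock, and the pink and white look-alikes stand clear on the table.

```bash
cat >> vis.py <<'E'
def fish(f):
    v,u=np.mgrid[0:420,0:560]; x=(u-f['cx'])/f['fx'];y=(v-f['cy'])/f['fy'];r=np.hypot(x,y)+1e-9
    return np.stack([np.sin(r)*x/r,np.sin(r)*y/r,np.cos(r)],-1)
def wcloud(f):
    d=fish(f); return (d/d[...,2:]*f['range_z'][...,None]-f['t'])@f['R']
def wplane(f,h):
    d=fish(f)@f['R'];o=-f['R'].T@f['t'];return o+d*((h-o[2])/d[...,2])[...,None]
def big(m):
    n,l,s,_=cv2.connectedComponentsWithStats(m.astype(np.uint8),connectivity=8)
    return l==1+np.argmax(s[1:,4])
def wdock(f,col,c):
    P=wcloud(f);q=wplane(f,.006);b=near(q,c,.1)
    m=mask(f,col)&b&(P[...,2]<.014)
    m=cv2.morphologyEx(m.astype(np.uint8),cv2.MORPH_OPEN,np.ones((3,3)))>0
    return rect(q[m][:,:2]),np.median(P[m][:,2]).round(4)
def wbug(f,col,c,base=.006):
    P=wcloud(f);m=big(mask(f,col)&near(P,c,.09)&(P[...,2]>base+.012))
    r=m&(P[...,2]>base+.048)
    q=wplane(f,base+.056)
    # whole length: body points by depth; roof by ray casting
    return rect(P[m][:,:2]),rect(q[r][:,:2]),np.median(P[r][:,2]).round(4)
E
cat > m.py <<'E'
from vis import *
on=dict(green='red',blue='yellow',yellow='blue',red='green',grey=None)
W={'yellow':(.414,.283),'red':(.632,.192),'grey':(.463,.0),'blue':(.604,-.195),'green':(.41,-.278)}
for k,c in W.items():
    f=pickle.load(open(f'w_{k}.pkl','rb')); print(k,*wdock(f,k,c))
    if on[k]: print('   ',*wbug(f,on[k],c))
E
python3 m.py
```

```text
yellow [ 0.411   0.2778  0.1188  0.0789 -0.136 ] 0.0057
    [ 0.4049  0.2908  0.1181  0.0493 -0.4085] [ 0.4161  0.2838  0.0695  0.0444 -0.359 ] 0.0616
red [ 0.63    0.189   0.1193  0.0886 -0.0925] 0.0057
    [ 0.6181  0.19    0.1188  0.0496 -0.2896] [ 0.6394  0.1828  0.0546  0.0445 -0.2445] 0.0615
grey [ 0.4627 -0.0005  0.12    0.0902 -0.2835] 0.0056
blue [ 0.6044 -0.1967  0.1174  0.0808 -0.3393] 0.0056
    [ 0.6147 -0.2004  0.1168  0.0485 -0.174 ] [ 0.6055 -0.1973  0.0476  0.0446 -0.1121] 0.0615
green [0. 0. 0. 0. 0.] nan
    [ 0.4241 -0.2889  0.1081  0.0488 -0.0265] [ 0.4195 -0.2889  0.0793  0.0447 -0.031 ] 0.0615
  return _methods._mean(a, axis=axis, dtype=dtype,
  ret = ret.dtype.type(ret / rcount)
```

```bash
python3 - <<'E'
from vis import *
W={'yellow':(.414,.283),'red':(.632,.192),'blue':(.604,-.195),'green':(.41,-.278)}
T=[]
for k,c in W.items():
    f=pickle.load(open(f'w_{k}.pkl','rb'));d=f['R']@np.array([*c,.006])+f['t']
    th=np.arctan2(np.hypot(d[0],d[1]),d[2]);n=np.hypot(d[0],d[1])
    u=int(f['cx']+f['fx']*th*d[0]/n);v=int(f['cy']+f['fx']*th*d[1]/n)
    T.append(cv2.resize(f['image'][v-65:v+65,u-65:u+65],(400,400),interpolation=0)[50:350])
    h=cv2.cvtColor(f['image'],cv2.COLOR_RGB2HSV);P=wcloud(f)
    m=near(P,c,.055)&(abs(P[...,2]-.006)<.002);print(k,u,v,np.percentile(h[m],[10,30,50,70,90],axis=0).tolist())
cv2.imwrite('pics/c1.png',np.vstack([np.hstack(T[:2]),np.hstack(T[2:])])[:,:,::-1])
E
```

```text
yellow 281 175 [[28.0, 48.900000000000006, 185.0], [29.0, 131.0, 212.0], [29.0, 134.0, 216.0], [30.0, 137.0, 217.0], [33.0, 140.0, 219.0]]
red 280 175 [[0.0, 36.900000000000006, 184.0], [1.0, 162.0, 197.0], [1.0, 173.0, 202.0], [1.0, 176.0, 206.0], [98.0, 180.0, 211.0]]
blue 282 174 [[107.70000000000002, 46.0, 187.0], [110.0, 141.10000000000002, 204.0], [110.0, 164.0, 210.0], [110.0, 167.0, 212.0], [111.0, 170.0, 215.0]]
green 282 175 [[62.0, 45.0, 157.0], [66.0, 105.0, 173.0], [67.0, 118.0, 178.0], [67.0, 120.0, 180.0], [72.0, 124.0, 183.0]]
```

View pics/c1.png

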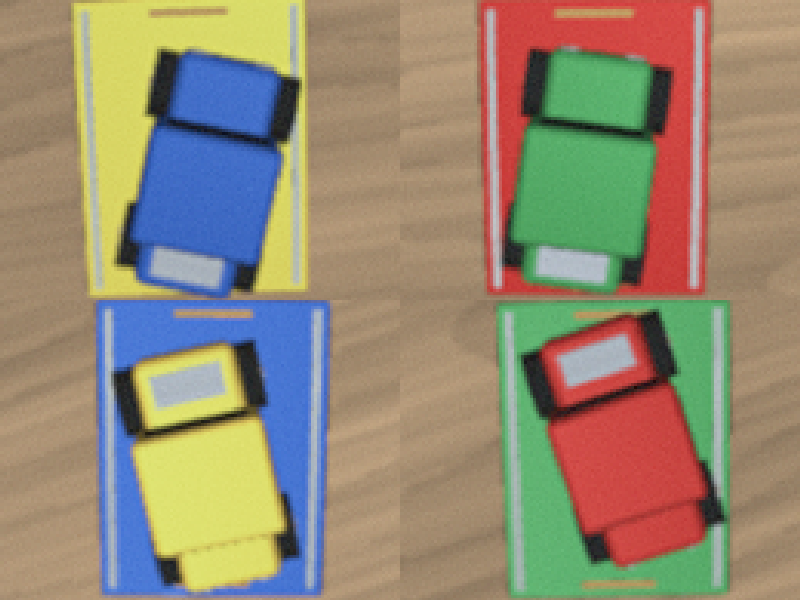

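The crop confirms the four right pairs: blue on yellow, green on red, yellow on blue and red on green. Each dock has a thin coloured margin outside its white lines, which the opening step ate, so I'll fix the masks.

```bash
sed -i 's/(S>125)&(V>50)/(S>75)\&(V>90)/; s/yellow=(20,34)/yellow=(25,36)/; s/red=(172,8)/red=(172,4)/' vis.py
cat >> vis.py <<'E'
def wdock(f,col,c):
    P=wcloud(f);q=wplane(f,.006)
    m=mask(f,col)&near(q,c,.085)&(P[...,2]<.012)
    n,l,s,_=cv2.connectedComponentsWithStats(m.astype(np.uint8),connectivity=8)
    m=np.isin(l,[i for i in range(1,n) if s[i,4]>12])
    return rect(q[m][:,:2]),np.median(P[m][:,2]).round(4)
def wbug(f,col,c,base=.006):
    P=wcloud(f);o=np.ones((5,5))
    m=mask(f,col)&near(P,c,.09)&(abs(P[...,2]-base-.056)<.004)
    r=big(cv2.morphologyEx(m.astype(np.uint8),cv2.MORPH_OPEN,o))
    q=wplane(f,base+.056)
    b=big(mask(f,col)&near(wplane(f,base+.03),c,.08)&(P[...,2]>base+.015))
    return rect(q[r][:,:2]),rect(wplane(f,base+.03)[b][:,:2]),np.median(P[r][:,2]).round(4)
E
python3 m.py
```

```text
yellow [ 0.4117  0.2795  0.1194  0.0894 -0.1302] 0.0056
    [0.4183 0.2834 0.0442 0.041  1.2003] [ 0.4309  0.2797  0.06    0.0486 -0.3793] 0.0616
red [ 0.6302  0.1884  0.1179  0.0889 -0.1102] 0.0057
    [0.6336 0.1844 0.0444 0.0408 1.3121] [ 0.6464  0.1815  0.0595  0.0493 -0.2536] 0.0615
grey [ 0.4627 -0.0005  0.12    0.0902 -0.2835] 0.0056
blue [ 0.6036 -0.1992  0.1176  0.0893 -0.3393] 0.0056
    [ 0.6014 -0.1965  0.0435  0.0396  1.446 ] [ 0.5884 -0.194   0.0587  0.0477 -0.1048] 0.0615
green [ 0.4083 -0.2829  0.1192  0.0894 -0.3148] 0.0055
    [ 0.4148 -0.2888  0.0442  0.0415  1.54  ] [ 0.4021 -0.2878  0.0601  0.0484 -0.0192] 0.0615
```

```bash
cat >> arm.py <<'E'
import pickle
ZG=.050; ZH=.20
DOCK=dict(yellow=(.4117,.2795,-.140),red=(.6302,.1884,-.110),grey=(.4627,-.0005,-.2835),blue=(.6036,-.1992,-.3393),green=(.4083,-.2829,-.3148))
def pick(x,y,a):
    robot.grip(1.0); hover((x,y,ZH),a)
    hit=robot.move_straight([x,y,ZG],vel=.12,contact_N=8)
    robot.grip(0.0,strength=35); s=robot.sense()
    print('pick hit',hit,'open',s['opening'].__round__(3),'F',s['gripper_force'],'z',s['tcp_pos'][2].round(4))
    robot.move_straight([x,y,.13],vel=.12)
    s=robot.sense(); print(' lifted',round(s['opening'],3),s['gripper_force'],s['wrist_force'].round(2),s['t'])
def place(x,y,a,zh=.13):
    hover((x,y,ZH),a); robot.move_straight([x,y,ZG+.012],vel=.15)
    hit=robot.move_straight([x,y,ZG-.004],vel=.03,contact_N=4); s=robot.sense()
    print('place hit',hit,'z',s['tcp_pos'][2].round(4),s['wrist_force'].round(1))
    robot.grip(1.0); robot.move_straight([x,y,zh],vel=.15); print(' t',robot.sense()['t'])
def look(x,y,a,name):
    hover((x,y,.26),a); robot.sleep(.2); f=robot.grab_frame('wrist'); pickle.dump(f,open(name,'wb')); return f
E
python3 - <<'E'
from arm import *; from vis import *
pick(.4148,-.2888,-.031)
place(*DOCK['grey'])
f=look(*DOCK['grey'],'a1.pkl'); print(*wbug(f,'red',DOCK['grey'][:2])); print(wdock(f,'grey',DOCK['grey'][:2]))
cv2.imwrite('pics/a1.png',f['image'][:,:,::-1])
E
```

```text
pick hit False open 0.535 F 35.3878515958786 z 0.0505
 lifted 0.534 35.8673357963562 [-0.01 -0.03 -1.95] 11.2833
place hit True z 0.0503 [-1.2 -0.1  5. ]
 t 15.5667
[ 4.6190e-01 -1.0000e-04  4.4600e-02  4.0200e-02  1.2882e+00] [ 0.4742 -0.0035  0.061   0.0496 -0.2562] 0.0615
(array([ 4.627e-01, -4.000e-04,  1.198e-01,  9.030e-02, -2.871e-01]), np.float64(0.0056))
```

View pics/a1.png

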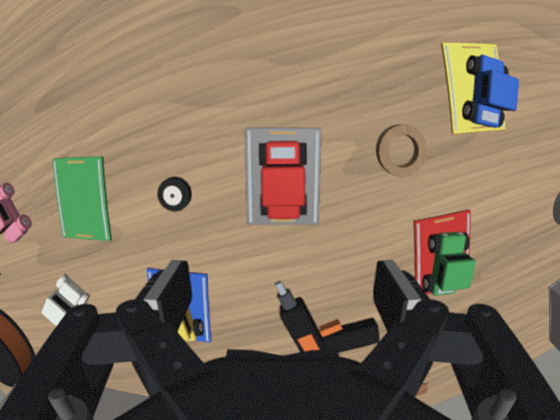

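The red buggy (285,180) stands centred and straight on the grey dock (285,176). Next is the rest of the red/green swap, re-measuring each empty dock before placing.

```bash
cat >> arm.py <<'E'
def move(src,dst,col,srcpose):
    from vis import wdock,wbug
    pick(*srcpose)
    f=look(*DOCK[dst],f'h_{col}_{dst}.pkl'); r,z=wdock(f,dst,DOCK[dst][:2]); print(' dock',r,z)
    d=DOCK[dst]
    if abs(r[2]-.119)<.002 and abs(r[3]-.0895)<.002 and np.hypot(r[0]-d[0],r[1]-d[1])<.004: d=(r[0],r[1],r[4])
    else: print(' keep old')
    place(*d)
    f=look(*d,f'p_{col}_{dst}.pkl'); b=wbug(f,col,d[:2])
    print(' PLACED',col,b[0],b[2],'err',(b[0][:2]-d[:2]).round(4),'yaw',((b[0][4]-d[2])%(np.pi/2)).round(3), 't',robot.sense()['t'])
    return f
E
python3 - <<'E'
from arm import *
import cv2
f=move('red','green','green',(.6336,.1844,-.259))
g=move('grey','red','red',(.4619,-.0001,-.2835))
cv2.imwrite('pics/a2.png',np.hstack([cv2.resize(i['image'],(400,300)) for i in(f,g)])[:,:,::-1])
E
```

```text
pick hit False open 0.532 F 35.980128049850464 z 0.0506
 lifted 0.526 35.933300256729126 [ 0.51  0.35 -1.32] 20.3
 dock [ 0.437  -0.2924  0.0893  0.0586  1.2578] 0.0056
 keep old
place hit True z 0.0505 [-1.1  0.7  6.5]
 t 25.5
 PLACED green [ 0.4078 -0.2827  0.0445  0.0391  1.2564] 0.0615 err [-0.0005  0.0002] yaw 0.0 t 26.3333
pick hit False open 0.53 F 35.331628918647766 z 0.0505
 lifted 0.532 35.87185084819794 [-0.77  0.51 -0.61] 30.9667
 dock [0.5984 0.1919 0.089  0.056  1.4455] 0.0057
 keep old
place hit True z 0.0506 [-0.5 -1.3  5.7]
 t 35.3417
 PLACED red [0.6305 0.1882 0.0441 0.0405 1.4771] 0.0615 err [ 0.0003 -0.0002] yaw 0.016 t 36.175
```

View pics/a2.png

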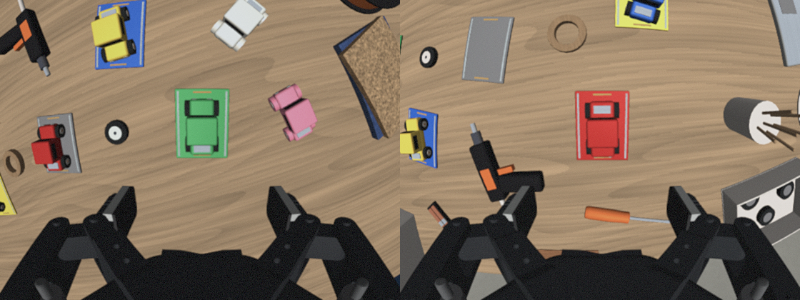

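Green (202,122) and red (602,125) are centred on their own docks. The held-buggy look is partly blocked, so I'll measure the empty dock with the hand free instead, and check the red dock's angle in the saved view.

```bash
python3 - <<'E'
from arm import *; from vis import *
for n,c in(('p_red_red.pkl','red'),('p_green_green.pkl','green')):
    f=pickle.load(open(n,'rb'));P=wcloud(f);q=wplane(f,.006);d=DOCK[c]
    # long-edge direction of the dock from its own colour margin outside the buggy
    if c=='red':
        m=mask(f,'red')&near(q,d[:2],.085)&(P[...,2]<.012)
    else: m=mask(f,c)&near(q,d[:2],.085)&(P[...,2]<.012)
    print(c,rect(q[m][:,:2]))
    R=np.array([[np.cos(d[2]),np.sin(d[2])],[-np.sin(d[2]),np.cos(d[2])]]);l=(q[m][:,:2]-d[:2])@R.T
    for s in(1,-1):
        B=[(b,np.max(s*l[(abs(l[:,0]-b)<.005),1])*s) for b in np.arange(-.045,.05,.01)]
        k=np.polyfit(*zip(*B),1);print('  edge',s,k.round(4))
E
```

```text
red [ 0.6296  0.1886  0.1184  0.0888 -0.1089]
  edge 1 [0.0005 0.0441]
  edge -1 [-0.0057 -0.0438]
green [ 0.4085 -0.2831  0.1183  0.0894 -0.3143]
  edge 1 [0.0003 0.0441]
  edge -1 [-0.0016 -0.0444]
```

```bash
python3 - <<'E'
from arm import *; from vis import *
def step(src,dst,col):
    pick(*src); place(*dst); f=look(*dst,f'p_{col}.pkl'); b=wbug(f,col,dst[:2])
    print(' PLACED',col,b[0],b[2],'err',(b[0][:2]-dst[:2]).round(4),'yaw',((b[0][4]-dst[2]+.5)%(np.pi/2)-.5).round(3)); return f
f=step((.6014,-.1965,-.125),DOCK['grey'],'yellow')
d=DOCK['blue']; e=look(*d,'e_blue.pkl'); print('blue dock',*wdock(e,'blue',d[:2]))
cv2.imwrite('pics/a3.png',np.hstack([cv2.resize(i['image'],(400,300)) for i in(f,e)])[:,:,::-1]); print(robot.sense()['t'])
E
```

```text
pick hit False open 0.53 F 35.74617326259613 z 0.0505
 lifted 0.533 35.917237401008606 [-0.26  0.16 -2.08] 40.6167
place hit True z 0.0503 [-1.2  0.1  6.7]
 t 45.175
 PLACED yellow [ 4.619e-01 -3.000e-04  4.250e-02  4.020e-02  1.303e+00] 0.0616 err [-0.0008  0.0002] yaw 0.016
blue dock [ 0.6036 -0.1992  0.1187  0.0892 -0.343 ] 0.0056
48.3
```

View pics/a3.png

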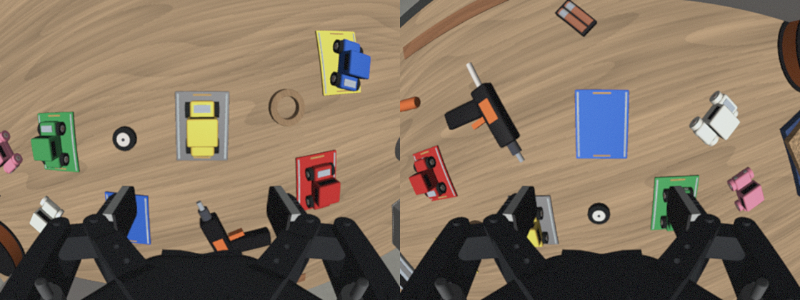

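Yellow is parked on the grey dock (202,125) and the blue dock (602,123) is empty. The red and green dock angles are confirmed. Next, blue goes to its dock, then yellow.

```bash
python3 - <<'E'
from arm import *; from vis import *
def step(src,dst,col):
    pick(*src); place(*dst); f=look(*dst,f'p_{col}.pkl'); b=wbug(f,col,dst[:2])
    print(' PLACED',col,b[0],b[2],'err',(b[0][:2]-dst[:2]).round(4),'yaw',((b[0][4]-dst[2]+.5)%(np.pi/2)-.5).round(3)); return f
step((.4183,.2834,-.371),(.6036,-.1992,-.343),'blue')
d=DOCK['yellow']; e=look(*d,'e_yellow.pkl'); r,z=wdock(e,'yellow',d[:2]); print('yellow dock',r,z)
ok=abs(r[2]-.119)<.002 and abs(r[3]-.0895)<.002
step((.4619,-.0003,-.2835),(r[0],r[1],r[4]) if ok else d,'yellow')
hover((.45,0,.4),0)
f,g=[robot.grab_frame(n) for n in('scene','side')]
cv2.imwrite('pics/a4.png',np.hstack([i['image'][80:330,130:530] for i in(f,g)])[:,:,::-1]); print(robot.sense()['t'])
E
```

```text
pick hit False open 0.531 F 35.48345446586609 z 0.0505
 lifted 0.533 36.01251304149628 [-0.13 -0.47 -2.39] 53.0583
place hit True z 0.0505 [-0.5 -0.1  4.8]
 t 57.6167
 PLACED blue [ 0.6028 -0.1988  0.0445  0.0402  1.2286] 0.0615 err [-0.0008  0.0004] yaw 0.001
yellow dock [ 0.4117  0.2794  0.1196  0.0895 -0.1252] 0.0057
pick hit False open 0.533 F 35.44167637825012 z 0.0505
 lifted 0.529 35.92089593410492 [-0.37  0.49 -0.86] 64.5583
place hit True z 0.0504 [-1.  -0.8  6.9]
 t 68.3583
 PLACED yellow [0.4117 0.2798 0.0443 0.0392 1.4467] 0.0615 err [0.     0.0004] yaw 0.001
70.4917
```

View pics/a4.png

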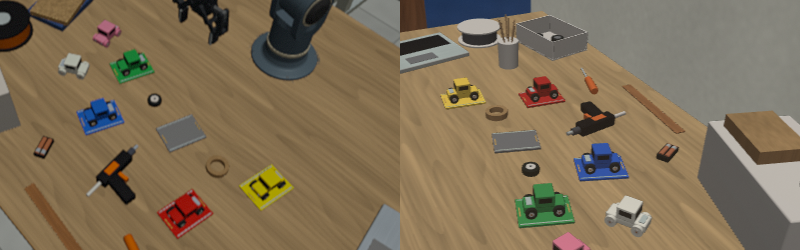

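All four buggies stand upright on their own docks: green (131,65), blue (100,115), red (185,212) and yellow (265,187). The grey dock (181,133) is empty and the glue gun has not moved.

```bash
python3 -c "
from plant import robot
print(robot.close_job())"
```

```text
the job is handed in; nothing more can be done
None
```

The job is handed in at about 70 s of the 136 s allowed: all four buggies stand upright on their own-colour docks, measured within about 1 mm of centre and 0.02 rad of straight, the grey dock is empty, and the glue gun was left where it lay.

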